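# Lay out the treatment tray for the next tortoise

### The job

Fetch the beak file from the box whose sliding lid has the crosswise bar grip, opening no other box, and lay it lengthwise in the tray's far lane; shut that box again fully when you like. Stand every jar upright in the tray's near lane, and only when the file and all the jars are in, stand every bottle upright in the middle lane, so that the tall bottles never block a reach. Leave the pot stand, the bowl and the glass jar where they are.

Things in the scene. Friction and masses are not known exactly. Their poses are not given: they have to be found in the camera images.
- box_bar: box whose lid bears a bar set crosswise (50 mm along the row, 12 mm thick along the slide): one of three fixed white boxes side by side, 104 mm apart along their y, in any order. 150 (x) x 100 (y) x 50 mm high, walls and floor 4 mm; origin at the centre of its underside, 8 mm above the table; x points away from the robot, the way its lid opens
- lid_bar (a joint): slide of the lid with a bar set crosswise (50 mm along the row, 12 mm thick along the slide) along its box's +x, m: 0 shut, 0.125 fully open. It resists with about 1.5 N and stays where it is left
- lid_bar_grip (a point): top centre of the black grip on the lid: a bar set crosswise (50 mm along the row, 12 mm thick along the slide), standing 24 mm above the lid, 50 mm from the lid's centre towards the robot. The lid is a grey plate 150 x 100 x 5 mm on the box's rim. Axes as the box's
- box_knob: box whose lid bears a round knob, diameter 30 mm: one of three fixed white boxes side by side, 104 mm apart along their y, in any order. 150 (x) x 100 (y) x 50 mm high, walls and floor 4 mm; origin at the centre of its underside, 8 mm above the table; x points away from the robot, the way its lid opens
- lid_knob (a joint): slide of the lid with a round knob, diameter 30 mm along its box's +x, m: 0 shut, 0.125 fully open. It resists with about 1.5 N and stays where it is left
- lid_knob_grip (a point): top centre of the black grip on the lid: a round knob, diameter 30 mm, standing 24 mm above the lid, 50 mm from the lid's centre towards the robot. The lid is a grey plate 150 x 100 x 5 mm on the box's rim. Axes as the box's
- box_fin: box whose lid bears a fin set lengthwise (46 mm along the slide, 12 mm thick): one of three fixed white boxes side by side, 104 mm apart along their y, in any order. 150 (x) x 100 (y) x 50 mm high, walls and floor 4 mm; origin at the centre of its underside, 8 mm above the table; x points away from the robot, the way its lid opens
- lid_fin (a joint): slide of the lid with a fin set lengthwise (46 mm along the slide, 12 mm thick) along its box's +x, m: 0 shut, 0.125 fully open. It resists with about 1.5 N and stays where it is left
- lid_fin_grip (a point): top centre of the black grip on the lid: a fin set lengthwise (46 mm along the slide, 12 mm thick), standing 24 mm above the lid, 40 mm from the lid's centre towards the robot. The lid is a grey plate 150 x 100 x 5 mm on the box's rim. Axes as the box's
- file: beak file, 110 mm long, 60 g: black handle 16 wide x 14 high x 62 mm long, from x = -55 to +7 mm, then a flat steel blade 18 x 6 mm to x = +55. Origin mid-length on its underside, x towards the blade, z up. Starts lying lengthwise on the floor of the box whose lid has the crosswise bar, under the part that the open lid uncovers
- tray: fixed aluminium tray, 204 x 204 mm, rim 16 mm high, floor and walls 4 mm; two dividers as high as the rim make three lanes along its y, each 62.7 x 196 mm. Origin: centre of its underside on the table; x points away from the robot. Lane centres: x = -66.7 mm (near lane, jars), 0 (middle lane, bottles), +66.7 mm (far lane, file)
- jar1: low round white ointment jar, diameter 50, height 42 mm, 90 g, loose, standing on the table between boxes and tray; origin at the centre of its underside, z up. May be absent
- jar2: low round white ointment jar, diameter 50, height 42 mm, 90 g, loose, standing on the table between boxes and tray; origin at the centre of its underside, z up. May be absent
- bottle1: tall white bottle, 120 g, loose, standing on the table to the right of the tray (seen from the robot): body diameter 50 mm up to 100 mm, cap of diameter 30 mm from 102 to 140 mm; origin at the centre of its underside, z up. May be absent
- bottle2: tall white bottle, 120 g, loose, standing on the table to the right of the tray (seen from the robot): body diameter 50 mm up to 100 mm, cap of diameter 30 mm from 102 to 140 mm; origin at the centre of its underside, z up. May be absent
- bottle3: tall white bottle, 120 g, loose, standing on the table to the right of the tray (seen from the robot): body diameter 50 mm up to 100 mm, cap of diameter 30 mm from 102 to 140 mm; origin at the centre of its underside, z up. May be absent
- stand: bystander: black ribbed upturned pot with a grey pad, foot diameter 120, height 127 mm, origin under its centre
- bowl: bystander: steel bowl, diameter 120, height 45 mm, origin under its centre
- swab_jar: bystander: glass jar, diameter 80, height 110 mm, origin under its centre
Not all that is in view belongs to the job. What is shaped like the jar2 but orange or purple is not meant.

How it is judged:
By the outcome, as a careful person would: the job done as asked, in the order asked, and still so for the second after the job is handed in, with the robot touching nothing.
Of jar1, jar2 only 1 to 2 are there at a start; the rules pass over those that are not, and their reading is None.
Of bottle1, bottle2, bottle3 only 2 to 3 are there at a start; the rules pass over those that are not, and their reading is None.
At some moment in a run one of jar1, jar2 may be knocked a few centimetres aside while the robot is not near it.
It also fails if it takes over 210 s, if anything falls off the work surface, if the arm or the gripper's body presses on something with over 40 N, if the wrist force passes 120 N, or if a joint passes its speed limit or range.

### The arm

A 6-joint arm with a two-finger parallel gripper is mounted at the origin on the work surface. World frame = base frame: x ahead of the robot, y to its left, z up, the work surface at z = 0. Lengths are in m, angles in rad, forces in N, time in s.
With the tool pointing down it reaches from about 0.3 to 0.775 m from the base axis. Payload 14.6 kg.
Tool frame: the origin (TCP) lies midway between the tips of the shut fingers; the grasp point (between the pads) lies 19 mm behind it (ctrl.grip_depth is the z of the grasp point in the tool frame, in m); z points along the fingers, y is the line along which they close (so a half turn about z gives the same grasp; the last joint's range is limited). The gripper opens to 94 mm and grips with 3 to 60 N. Pads are 16 mm wide; open, the fingers measure 119 mm over their backs; the gripper's body (75 mm by 177 mm) begins 78 mm behind the grasp point.
Start: joints at [1.275, 0.3, 1.521, -0, 1.321, -0.067], TCP at [0.125, 0.536, 0.205] pointing down, gripper open.
Joint ranges: [-3.03, 3.03], [-0.79, 2.21], [0.23, 2.52], [-1.04, 4.18], [0, 3.07], [-2.55, 2.55]. Speed limits (rad/s): [2.22, 2.22, 2.57, 3.14, 3.14, 3.14].

### API

Orientations are given as [roll, pitch, yaw] about the fixed x, y, z axes, in that order (R = Rz(yaw) Ry(pitch) Rx(roll)).
In Python, from station import ctrl gives the robot as it stands. The module is installed in compiled form; this text tells all that it offers.
- The arm moves only by the tool carry_out, never from a script. Its argument "commands" is a list of rows, each a list of 3 entries, a list of its own where there are three numbers: the closure, from 0 (fully open) to 1 (shut), then the shift along the tool's x, y, z in mm, then the turn, a rotation vector about the tool's x, y, z in rad. In form: [[gripper, [tx, ty, tz], [wx, wy, wz]], ...]. A call has 1 to 10 rows; each row shifts and turns the commanded pose from where the row before left it, along the tool's axes as they then stand; what a row does not reach is not made up. A row lasts 1/8 s, in which the tool goes at most 62.5 mm and 10.7 degrees, less where a joint would pass 70% of its speed; a pose out of reach is approached as far as the arm can. A call with a gripper value outside its range is refused whole. The fingers move at their own pace and stop on an object; "squeeze" is the grip in N (left out, the last holds). Time passes only in rows, so rows that do not move let the fingers close. It gives the time, the measured TCP pose, the force, the opening and the grip force at its end, in the units of the state.
- ctrl.get_obs(): the state, without advancing time (a new reading comes with each control period).
- ctrl.camera(name): name is "side" or "top"; returns a dict with "img" (480x640x3 uint8, blue, green, red), "camera_matrix" (3x3 intrinsics, pixels), "rvec" (rotation vector, rad) and "tvec" (3), from world to camera coordinates, as OpenCV has them. Camera axes: x right, y down, z forward; pixel columns grow to the right and rows downward; lengths in m; the calibration is good to about 2 mm. A picture is of the moment at which its call begins. There is no depth.
- ctrl.hand_in(): hands the job in; it is judged then, once.
Trained networks look in the newest picture that a camera, given by its name, has taken for a name from the list of things; names that differ only in an ending like _2 or _b are one class to them, and where a whole thing is asked for, a point or a joint stands for the part that bears it (a point fixed in the world has none). Each returns a list of dicts, best first, with "score" (0 to 1); they miss things now and then, are a little off and sometimes report something else, mostly with a low value. They report only what shows in the picture. A call takes as long as a camera call. They do not tell look-alikes from the thing itself.
- ctrl.outline_of(thing, camera): "region" (480x640 bool, what is visible of it).
- ctrl.place_of(thing, camera): "at" ([x, y, z] in m, in world coordinates, good to about 4 mm: a listed point, or the origin of a listed thing).
The state is a dict: "time_s": time; "qpos": joint angles; "joint_vel": joint speeds; "tau": joint torques, N m; "ee_pos": TCP position; "eef_rot": TCP orientation; "force": force on the tool from outside, world axes, zero at the start; "moment": the same for the moment, N m; "grip_width": finger opening in m; "grip_force": force on a finger pad.
Only numpy, scipy, OpenCV 4.12 (cv2) and the standard library are available. Lean on these libraries where they do the work, as an engineer would, in place of code of your own. Each camera call takes 0.05 s, during which the arm holds its last target. There are 200 camera calls.

## Working session

There is one attempt and no reset: what is moved stays moved. The work goes in short steps, Python scripts to look and compute and a tool call to move; the robot and the scene stay as the last step left them, time stands still between calls to the robot, and variables do not carry over. Pictures are saved under pics/ and viewed, at most 14 in all, crops included, and the job is handed in when it is done.

Besides the shell and the picture viewer there is one more tool, called after "Request:" as name([rows], argument=value, ...), one row to a line, values as JSON. carry_out: Moves the arm, as the interface text tells. Its arguments: {"type":"object","properties":{"commands":{"type":"array","items":{"type":"array"}},"squeeze":{"type":"number"}},"required":["commands"]}

```bash
mkdir -p pics
cat > h.py <<'E'
import numpy as np, cv2
from station import ctrl
def pic(cam,name):
    c=ctrl.camera(cam); cv2.imwrite(f'pics/{name}.png',c['img']); return c
def find(names,cam,k=3):
    for n in names:
        print(cam,n,[(np.round(d['at'],3).tolist(),round(d['score'],2)) for d in ctrl.place_of(n,cam)[:k]])
E
python3 - <<'E'
from h import *
for cam in('top','side'):
    c=pic(cam,cam+'0')
    find(['box_bar','lid_bar_grip','lid_knob_grip','lid_fin_grip','tray','jar1','bottle1','stand','bowl','swab_jar'],cam,5)
o=ctrl.get_obs(); print(o)
E
```

```text
top box_bar [([0.441, 0.338, 0.006], 0.84), ([0.546, -0.195, -0.001], 0.67)]
top lid_bar_grip [([0.4, 0.319, 0.09], 0.56)]
top lid_knob_grip [([0.478, 0.126, 0.086], 0.77), ([0.799, -0.06, -0.001], 0.29)]
top lid_fin_grip []
top tray [([0.547, -0.194, -0.001], 0.71)]
top jar1 [([0.683, 0.154, 0.002], 0.96), ([0.647, -0.026, -0.005], 0.95), ([0.679, 0.271, 0.002], 0.93), ([0.448, 0.228, 0.09], 0.7), ([0.444, 0.002, -0.002], 0.61)]
top bottle1 [([0.505, -0.377, 0.0], 0.95), ([0.39, -0.319, 0.001], 0.8)]
top stand [([0.801, -0.056, -0.001], 0.78), ([0.521, 0.15, 0.008], 0.39), ([0.648, -0.026, -0.0], 0.32)]
top bowl [([0.736, -0.249, -0.0], 0.73)]
top swab_jar [([0.767, 0.085, -0.001], 0.66)]
side box_bar [([0.442, 0.338, 0.008], 0.8)]
side lid_bar_grip [([0.394, 0.317, 0.089], 0.86), ([0.65, -0.028, -0.002], 0.2)]
side lid_knob_grip [([0.479, 0.129, 0.084], 0.75)]
side lid_fin_grip [([0.449, 0.227, 0.083], 0.96)]
side tray []
side jar1 [([0.649, -0.028, 0.002], 0.9), ([0.447, 0.003, 0.003], 0.88), ([0.684, 0.265, 0.001], 0.59)]
side bottle1 [([0.39, -0.318, -0.002], 0.78), ([0.507, -0.
[... 185 characters left out ...]
, ([0.741, -0.251, -0.001], 0.32)]
{'time_s': 1.1, 'qpos': array([ 1.27540571e+00,  2.99867042e-01,  1.52099857e+00, -1.75726270e-07,
        1.32069625e+00, -6.65984300e-02]), 'joint_vel': array([-0.0009358 ,  0.00015025, -0.00054604, -0.00028195, -0.00058101,
       -0.00031551]), 'tau': array([-3.63263034e-04, -5.31671691e+01, -3.52919698e+01,  7.08800624e-02,
        2.11537443e-02,  7.20074445e-05]), 'ee_pos': array([0.12474057, 0.53565975, 0.20546427]), 'eef_rot': array([3.14156194e+00, 2.21918360e-06, 2.91280051e+00]), 'force': array([ 0.21375534, -0.96873909, -0.46269763]), 'moment': array([-0.0053722 , -0.00792742,  0.06820758]), 'grip_force': 0.0, 'grip_width': 0.09420105440057414}
```

View pics/top0.png

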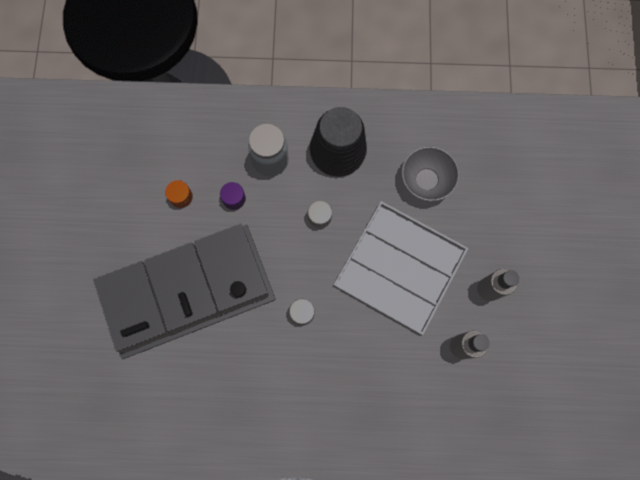

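View pics/side0.png

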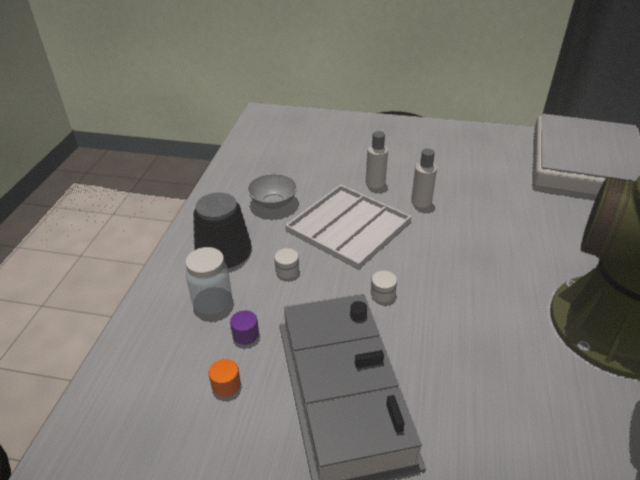

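The top view shows bar box leftmost (grip at 135,328), fin in the middle and knob on the right. The white jars are at (320,213) and (301,312), the bottles at (504,280) and (474,343), and the orange and purple decoys at (178,193) and (232,194). The side view agrees. Next I get the exact yaws and a first move plan.

```bash
cat >> h.py <<'E'
def unproj(cam,uv,z):
    K=cam['camera_matrix'];R,_=cv2.Rodrigues(np.array(cam['rvec'],float));t=np.array(cam['tvec'],float).ravel()
    uv=np.array(uv,float).reshape(-1,2); d=np.c_[uv,np.ones(len(uv))]@np.linalg.inv(K).T@R
    o=-R.T@t; return o+d*((z-o[2])/d[:,2])[:,None]
def plan(x,y,z,ang,pos=None,a0=None):
    """ang: world angle of the closing line (mod pi). prints turn, then shift in the tool frame after the turn"""
    o=ctrl.get_obs(); p=np.array(o['ee_pos']) if pos is None else np.array(pos)
    a=(o['eef_rot'][2]-np.pi/2) if a0 is None else a0
    q1=np.arctan2(y,x)
    c=[k for k in ang+np.pi*np.arange(-3,4) if abs(q1-k)<2.3]
    q6=(np.arctan2(p[1],p[0])-a+np.pi)%(2*np.pi)-np.pi
    k=min(c,key=lambda k:abs((q1-k)-q6)); d=(q1-k)-q6-(q1-np.arctan2(p[1],p[0]))
    dx=np.array([x,y,z])-p; yv=np.array([np.cos(k),np.sin(k)]); xv=np.array([-yv[1],yv[0]])
    print('turn wz %.3f; shift mm x %.1f y %.1f z %.1f; q6 after %.2f'%(d,1e3*dx[:2]@xv,1e3*dx[:2]@yv,-1e3*dx[2],q1-k),'at',np.round(p,4))
E
python3 - <<'E'
from h import *
c=ctrl.camera('top')
r=ctrl.outline_of('tray','top')
if r:
    m=r[0]['region'].astype(np.uint8); pts=np.argwhere(m)[:,::-1]
    w=unproj(c,pts,0.016)[:,:2]
    print(cv2.minAreaRect(np.float32(w*1000)))
w=unproj(c,[(383,205),(466,247),(421,332),(335,286)],.016)[:,:2]; print(cv2.minAreaRect(np.float32(w*1000)))
r=ctrl.outline_of('lid_bar_grip','top')
for n,z in(('lid_bar_grip',.065),('box_bar',.063)):
    for d in ctrl.outline_of(n,'top')[:2]:
        pts=np.argwhere(d['region'])[:,::-1]; print(n,d['score'],cv2.minAreaRect(np.float32(unproj(c,pts,z)[:,:2]*1000)))
# bar grip: darkest px
g=c['img'].max(2); m=np.zeros_like(g); m[310:345,115:155]=1
pts=np.argwhere((g<30)&(m>0))[:,::-1]; print(len(pts),cv2.minAreaRect(np.float32(unproj(c,pts,.087)[:,:2]*1000)))
plan(.397,.318,.20,.403)
E
```

```text
((543.2787475585938, -195.318115234375), (204.42469787597656, 207.35780334472656), 62.45048141479492)
((542.9907836914062, -195.93862915039062), (194.06646728515625, 205.30372619628906), 61.88589859008789)
lid_bar_grip 0.61 ((440.55755615234375, 336.83966064453125), (152.6536407470703, 102.81023406982422), 22.110904693603516)
box_bar 0.63 ((438.595947265625, 332.7882080078125), (162.84300231933594, 109.75293731689453), 24.18486785888672)
box_bar 0.57 ((728.65966796875, -248.07150268554688), (113.77816009521484, 113.79364776611328), 1.8193343877792358)
141 ((393.9696960449219, 314.6337890625), (11.785133361816406, 49.90890884399414), 23.2412052154541)
turn wz 0.939; shift mm x -307.0 y 165.1 z 5.4; q6 after 0.27 at [0.1247 0.5356 0.2054]
```

Request:
carry_out([
  [0.5, [0, 0, 0], [0, 0, 0.135]],
  [0.5, [0, 0, 0], [0, 0, 0.135]],
  [0.5, [0, 0, 0], [0, 0, 0.135]],
  [0.5, [0, 0, 0], [0, 0, 0.135]],
  [0.5, [0, 0, 0], [0, 0, 0.135]],
  [0.5, [0, 0, 0], [0, 0, 0.135]],
  [0.5, [0, 0, 0], [0, 0, 0.135]],
  [0.5, [-30, 16, 0], [0, 0, 0]],
  [0.5, [-30, 16, 0], [0, 0, 0]],
  [0.5, [-30, 16, 0], [0, 0, 0]],
])

```text
time_s: 2.6
ee_pos: [0.2045, 0.4705, 0.2055]
eef_rot: [3.141, -0.0, 1.968]
force: [0.3, 0.1, 0.0]
grip_width: 0.0469
grip_force: 0.0
```

Request:
carry_out([
  [0.5, [-31, 17, 0], [0, 0, 0]],
  [0.5, [-31, 17, 0], [0, 0, 0]],
  [0.5, [-31, 17, 0], [0, 0, 0]],
  [0.5, [-31, 17, 0], [0, 0, 0]],
  [0.5, [-31, 17, 0], [0, 0, 0]],
  [0.5, [-31, 17, 0], [0, 0, 0]],
  [0.5, [-31, 17, 0], [0, 0, 0]],
  [0.5, [0, 0, 30], [0, 0, 0]],
  [0.5, [0, 0, 30], [0, 0, 0]],
  [0.5, [0, 0, 0], [0, 0, 0]],
])

```text
time_s: 3.85
ee_pos: [0.3967, 0.3165, 0.144]
eef_rot: [-3.138, 0.001, 1.968]
force: [0.3, 0.0, 0.7]
grip_width: 0.047
grip_force: 0.0
```

Run:
```python
from h import *
for cam in('top','side'): pic(cam,cam+'1'); find(['lid_bar_grip'],cam)
plan(.395,.317,.07,.395)
```

```text
top lid_bar_grip [([0.397, 0.318, 0.092], 0.95)]
side lid_bar_grip [([0.396, 0.316, 0.086], 0.8)]
turn wz 0.002; shift mm x 0.6 y -2.9 z 76.9; q6 after 0.28 at [0.3979 0.3175 0.1469]
```

Request:
carry_out([
  [0.5, [0, -2, 25], [0, 0, 0]],
  [0.5, [0, 0, 25], [0, 0, 0]],
  [0.5, [0, 0, 26], [0, 0, 0]],
  [0.5, [0, 0, 0], [0, 0, 0]],
  [1, [0, 0, 0], [0, 0, 0]],
  [1, [0, 0, 0], [0, 0, 0]],
  [1, [0, 0, 0], [0, 0, 0]],
  [1, [0, 0, 0], [0, 0, 0]],
], squeeze=20)

```text
time_s: 5.05
ee_pos: [0.396, 0.3165, 0.0699]
eef_rot: [3.14, -0.0, 1.968]
force: [-0.3, -0.2, -0.9]
grip_width: 0.0118
grip_force: 20.0
```

Request:
carry_out([
  [1, [0, 15, 0], [0, 0, 0]],
  [1, [0, 15, 0], [0, 0, 0]],
  [1, [0, 15, 0], [0, 0, 0]],
  [1, [0, 15, 0], [0, 0, 0]],
  [1, [0, 15, 0], [0, 0, 0]],
  [1, [0, 15, 0], [0, 0, 0]],
  [1, [0, 15, 0], [0, 0, 0]],
  [1, [0, 15, 0], [0, 0, 0]],
  [1, [0, 4, 0], [0, 0, 0]],
  [1, [0, 0, 0], [0, 0, 0]],
])

```text
time_s: 6.3
ee_pos: [0.51, 0.3655, 0.0699]
eef_rot: [3.14, -0.002, 1.968]
force: [-1.3, 6.6, 1.9]
grip_width: 0.0114
grip_force: 20.0
```

Request:
carry_out([
  [0.6, [0, 0, 0], [0, 0, 0]],
  [0.6, [0, 0, 0], [0, 0, 0]],
  [0.6, [0, 0, 0], [0, 0, 0]],
  [0.6, [0, 0, -30], [0, 0, 0]],
  [0.6, [0, 0, -40], [0, 0, 0]],
  [0.6, [0, -50, -40], [0, 0, 0]],
  [0.6, [0, -50, 0], [0, 0, 0]],
  [0.6, [0, -50, 0], [0, 0, 0]],
  [0.6, [0, -50, 0], [0, 0, 0]],
  [0.6, [0, -50, 0], [0, 0, 0]],
])

```text
time_s: 7.55
ee_pos: [0.2791, 0.2672, 0.1785]
eef_rot: [3.141, -0.0, 1.968]
force: [0.2, 0.2, -0.0]
grip_width: 0.0375
grip_force: 0.0
```

Run:
```python
from h import *
for cam in('top','side'): c=pic(cam,cam+'2'); find(['file','lid_bar_grip'],cam)
top=cv2.imread('pics/top2.png')[220:370,80:280]; side=cv2.imread('pics/side2.png')[280:480,260:460]
cv2.imwrite('pics/c2.png',np.hstack([cv2.resize(top,(533,400),interpolation=cv2.INTER_CUBIC),cv2.resize(side,(400,400))])[:, :933][:,:800])
print(ctrl.get_obs()['ee_pos'])
```

```text
top file [([0.433, 0.332, 0.011], 0.69), ([0.449, 0.228, 0.091], 0.55)]
top lid_bar_grip [([0.769, 0.086, 0.002], 0.71), ([0.511, 0.365, 0.089], 0.61)]
side file [([0.434, 0.329, 0.014], 0.96)]
side lid_bar_grip [([0.508, 0.364, 0.089], 0.83), ([0.435, 0.332, 0.014], 0.15)]
[0.28131148 0.26840617 0.1787027 ]
```

View pics/c2.png

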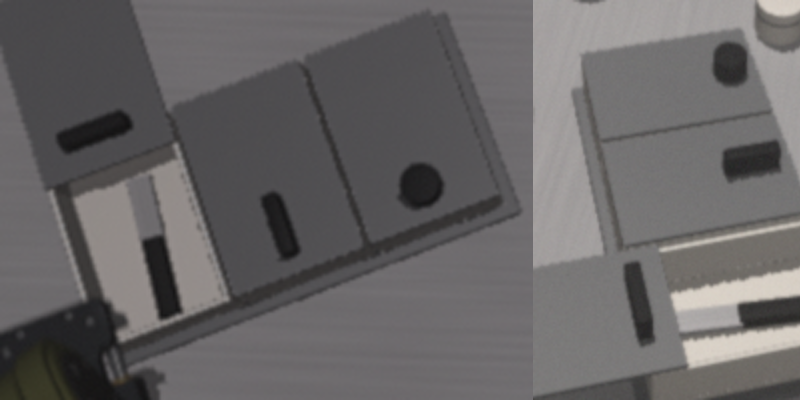

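The crop shows the bar box open with the file inside: handle towards the robot (about (160,275) in the crop), blade away up to (137,178). The other boxes are shut.

Run:
```python
from h import *
c=ctrl.camera('top'); g=c['img'].max(2)
px=np.array([(172,315),(152,238),(137,178)])/2.6667+[80,220]
w=unproj(c,px,.022)[:,:2]; print(w.round(4), np.arctan2(*(w[2]-w[0])[::-1]), np.linalg.norm(w[2]-w[0]))
m=np.zeros_like(g); cv2.fillPoly(m,[np.int32(np.array([(140,230),(170,225),(190,318),(152,325)])/2.6667+[80,220])],1)
p=np.argwhere((g<55)&(m>0))[:,::-1]; print(len(p),cv2.minAreaRect(np.float32(unproj(c,p,.026)[:,:2]*1000)))
yaw=.397; B=np.array([.442,.3375]); R=np.array([[np.cos(yaw),-np.sin(yaw)],[np.sin(yaw),np.cos(yaw)]])
f=np.array([.4335,.331]); print('in box',(f-B)@R)
plan(f[0]-.010*np.cos(yaw),f[1]-.010*np.sin(yaw),.16,yaw+np.pi/2)
```

```text
[[0.3812 0.3128]
 [0.4377 0.3332]
 [0.4827 0.3489]] 0.34164656202462895 0.10775768221387116
233 ((409.6393737792969, 322.79510498046875), (59.30257797241211, 15.310349464416504), 18.603734970092773)
in box [-0.01035216 -0.00270791]
turn wz 1.570; shift mm x 154.6 y 1.1 z 18.5; q6 after 1.83 at [0.2813 0.2684 0.1785]
```

Run:
```python
from h import *
plan(.423,.3275,.12,.333+np.pi/2)
```

```text
turn wz 1.634; shift mm x 153.3 y -9.6 z 58.5; q6 after 1.90 at [0.2813 0.2684 0.1785]
```

Request:
carry_out([
  [0.6, [0, 0, 0], [0, 0, 0.163]],
  [0.6, [0, 0, 0], [0, 0, 0.163]],
  [0.6, [0, 0, 0], [0, 0, 0.163]],
  [0.6, [0, 0, 0], [0, 0, 0.163]],
  [0.6, [0, 0, 0], [0, 0, 0.163]],
  [0.6, [0, 0, 0], [0, 0, 0.163]],
  [0.6, [0, 0, 0], [0, 0, 0.163]],
  [0.6, [0, 0, 0], [0, 0, 0.163]],
  [0.6, [0, 0, 0], [0, 0, 0.163]],
  [0.6, [0, 0, 0], [0, 0, 0.163]],
])

```text
time_s: 9.15
ee_pos: [0.2812, 0.2682, 0.1782]
eef_rot: [3.141, 0.001, 0.332]
force: [0.2, 0.7, -0.3]
grip_width: 0.0375
grip_force: 0.0
```

Request:
carry_out([
  [0.6, [38, -2.5, 0], [0, 0, 0]],
  [0.6, [38, -2.5, 0], [0, 0, 0]],
  [0.6, [38, -2.5, 0], [0, 0, 0]],
  [0.6, [39, -2, 0], [0, 0, 0]],
  [0.6, [0, 0, 30], [0, 0, 0]],
  [0.6, [0, 0, 28], [0, 0, 0]],
  [0.6, [0, 0, 0], [0, 0, 0]],
  [0.6, [0, 0, 0], [0, 0, 0]],
])

```text
time_s: 10.15
ee_pos: [0.4224, 0.328, 0.1213]
eef_rot: [-3.141, -0.001, 0.338]
force: [-0.0, 0.0, -0.2]
grip_width: 0.0374
grip_force: 0.0
```

Run:
```python
from h import *
for cam in('top','side'): c=pic(cam,cam+'3'); find(['file'],cam)
cv2.imwrite('pics/c3.png',cv2.resize(cv2.imread('pics/side3.png')[330:480,260:460],(800,600)))
plan(.423,.3275,.015,.333+np.pi/2)
```

```text
top file [([0.431, 0.333, 0.013], 0.71), ([0.48, 0.126, 0.083], 0.44), ([0.439, 0.337, 0.007], 0.33)]
side file []
turn wz 0.005; shift mm x 0.7 y 0.8 z 106.4; q6 after 1.90 at [0.4221 0.328  0.1214]
```

View pics/c3.png

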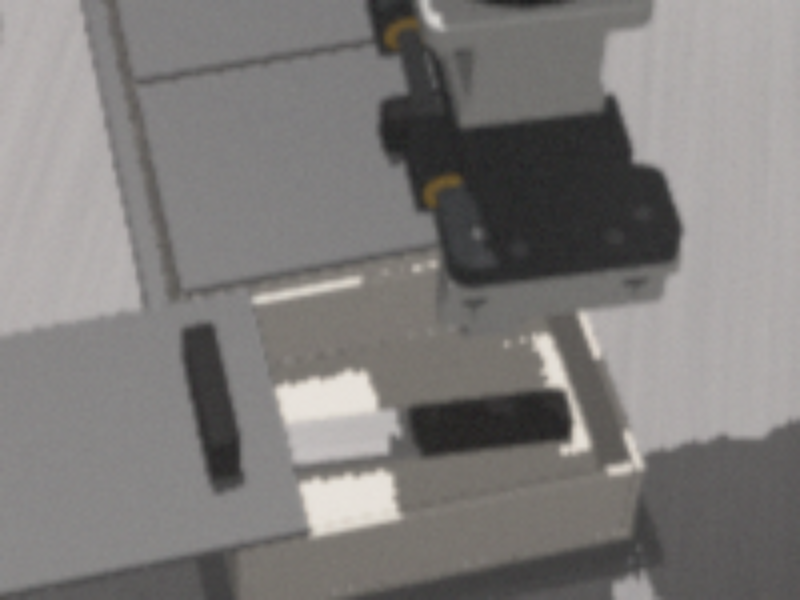

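The file lies lengthwise under the gripper (handle at crop (490,420)) and the lid is clear. I descend and grip.

Request:
carry_out([
  [0.6, [0, 0, 30], [0, 0, 0]],
  [0.6, [0, 0, 30], [0, 0, 0]],
  [0.6, [0, 0, 25], [0, 0, 0]],
  [0.6, [0, 0, 15], [0, 0, 0]],
  [0.6, [0, 0, 5], [0, 0, 0]],
  [0.6, [0, 0, 0], [0, 0, 0]],
  [1, [0, 0, 0], [0, 0, 0]],
  [1, [0, 0, 0], [0, 0, 0]],
  [1, [0, 0, 0], [0, 0, 0]],
  [1, [0, 0, 0], [0, 0, 0]],
], squeeze=25)

```text
time_s: 11.6
ee_pos: [0.4219, 0.3279, 0.0159]
eef_rot: [-3.141, -0.001, 0.338]
force: [-1.9, -0.9, 5.8]
grip_width: 0.0154
grip_force: 25.0
```

Request:
carry_out([
  [1, [0, 0, -15], [0, 0, 0]],
  [1, [0, 0, -25], [0, 0, 0]],
  [1, [0, 0, -35], [0, 0, 0]],
  [1, [0, 0, -35], [0, 0, 0]],
  [1, [0, 0, -35], [0, 0, 0]],
  [1, [0, 0, -35], [0, 0, 0]],
  [1, [0, 0, 0], [0, 0, 0]],
])

```text
time_s: 12.48
ee_pos: [0.4224, 0.3282, 0.1987]
eef_rot: [-3.14, -0.005, 0.338]
force: [-0.5, 1.1, -1.1]
grip_width: 0.0155
grip_force: 25.0
```

```bash
cat >> h.py <<'E'
TY=-.483; TC=np.array([.545,-.195])
def tray(x,y): c,s=np.cos(TY),np.sin(TY); return TC+np.array([[c,-s],[s,c]])@[x,y]
E
python3 - <<'E'
from h import *
find(['tray'],'top')
print(tray(.0667,0)); plan(*tray(.0667,0),.20,TY); print(ctrl.get_obs()['grip_width'])
E
```

```text
top tray [([0.547, -0.197, -0.004], 0.59)]
[ 0.60406989 -0.22597802]
turn wz -0.750; shift mm x -405.9 y 418.6 z -3.3; q6 after 0.13 at [0.4219 0.3279 0.1967]
0.01584180908616283
```

Request:
carry_out([
  [1, [0, 0, 0], [0, 0, -0.15]],
  [1, [0, 0, 0], [0, 0, -0.15]],
  [1, [0, 0, 0], [0, 0, -0.15]],
  [1, [0, 0, 0], [0, 0, -0.15]],
  [1, [0, 0, 0], [0, 0, -0.15]],
  [1, [-27, 28, 0], [0, 0, 0]],
  [1, [-27, 28, 0], [0, 0, 0]],
  [1, [-27, 28, 0], [0, 0, 0]],
  [1, [-27, 28, 0], [0, 0, 0]],
  [1, [-27, 28, 0], [0, 0, 0]],
])

```text
time_s: 13.78
ee_pos: [0.4827, 0.1418, 0.1944]
eef_rot: [-3.14, 0.001, 1.088]
force: [0.9, -0.5, -0.6]
grip_width: 0.0156
grip_force: 25.0
```

Request:
carry_out([
  [1, [-27, 28, 0], [0, 0, 0]],
  [1, [-27, 28, 0], [0, 0, 0]],
  [1, [-27, 28, 0], [0, 0, 0]],
  [1, [-27, 28, 0], [0, 0, 0]],
  [1, [-27, 28, 0], [0, 0, 0]],
  [1, [-27, 28, 0], [0, 0, 0]],
  [1, [-27, 28, 0], [0, 0, 0]],
  [1, [-27, 28, 0], [0, 0, 0]],
  [1, [-27, 28, 0], [0, 0, 0]],
  [1, [-28, 27, 0], [0, 0, 0]],
])

```text
time_s: 15.02
ee_pos: [0.604, -0.2274, 0.194]
eef_rot: [-3.139, 0.0, 1.088]
force: [0.5, -0.1, 0.3]
grip_width: 0.0158
grip_force: 25.0
```

Request:
carry_out([
  [1, [0, 0, 35], [0, 0, 0]],
  [1, [0, 0, 35], [0, 0, 0]],
  [1, [0, 0, 35], [0, 0, 0]],
  [1, [0, 0, 0], [0, 0, 0]],
  [1, [0, 0, 0], [0, 0, 0]],
])

```text
time_s: 15.65
ee_pos: [0.6046, -0.2266, 0.0916]
eef_rot: [3.141, -0.0, 1.088]
force: [0.5, 0.5, 0.4]
grip_width: 0.0158
grip_force: 25.0
```

Run:
```python
from h import *
for cam in('top','side'): c=pic(cam,cam+'4'); find(['file','tray'],cam)
a=cv2.resize(cv2.imread('pics/side4.png')[120:320,220:420],(400,400)); b=cv2.resize(cv2.imread('pics/top4.png')[180:360,310:490],(400,400),interpolation=cv2.INTER_CUBIC)
cv2.imwrite('pics/c4.png',np.hstack([b,a]))
plan(*tray(.0667,0),.010,TY)
```

```text
top file [([0.517, 0.153, 0.009], 0.46)]
top tray []
side file [([0.613, -0.215, 0.088], 0.59)]
side tray [([0.543, -0.196, -0.001], 0.74)]
turn wz 0.000; shift mm x 0.3 y -0.6 z 81.3; q6 after 0.13 at [ 0.6045 -0.2265  0.0913]
```

View pics/c4.png

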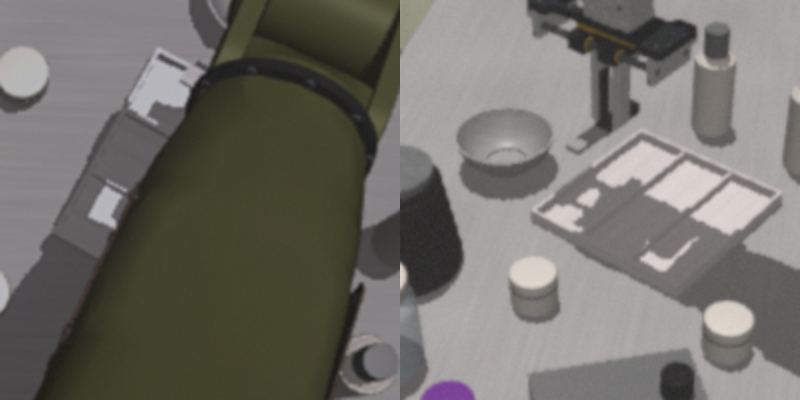

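The file is held above the far lane, parallel to it. I lower it and release with a narrow opening.

Request:
carry_out([
  [1, [0, 0, 25], [0, 0, 0]],
  [1, [0, 0, 25], [0, 0, 0]],
  [1, [0, 0, 18], [0, 0, 0]],
  [1, [0, 0, 8], [0, 0, 0]],
  [1, [0, 0, 5], [0, 0, 0]],
  [1, [0, 0, 0], [0, 0, 0]],
  [1, [0, 0, 0], [0, 0, 0]],
  [0.72, [0, 0, 0], [0, 0, 0]],
  [0.72, [0, 0, 0], [0, 0, 0]],
  [0.72, [0, 0, 0], [0, 0, 0]],
])

```text
time_s: 17.2
ee_pos: [0.6043, -0.2264, 0.0096]
eef_rot: [3.141, -0.0, 1.088]
force: [0.6, -0.5, 0.2]
grip_width: 0.0261
grip_force: 0.0
```

Request:
carry_out([
  [0.72, [0, 0, -20], [0, 0, 0]],
  [0.72, [0, 0, -40], [0, 0, 0]],
  [0.72, [0, 0, -50], [0, 0, 0]],
  [0.72, [0, 0, -50], [0, 0, 0]],
  [0.2, [0, 0, -40], [0, 0, 0]],
  [0.2, [15, -50, 0], [0, 0, 0]],
  [0.2, [15, -50, 0], [0, 0, 0]],
  [0.2, [15, -50, 0], [0, 0, 0]],
  [0.2, [0, -50, 0], [0, 0, 0]],
  [0.2, [0, -50, 0], [0, 0, 0]],
])

```text
time_s: 18.45
ee_pos: [0.4023, -0.0697, 0.2107]
eef_rot: [3.14, -0.0, 1.088]
force: [0.1, 0.2, 0.6]
grip_width: 0.0755
grip_force: 0.0
```

Run:
```python
from h import *
for cam in('top','side'): c=pic(cam,cam+'5'); find(['file','tray','jar1','bottle1'],cam,5)
a=cv2.resize(cv2.imread('pics/side5.png')[120:320,220:420],(400,400)); b=cv2.resize(cv2.imread('pics/top5.png')[180:360,310:490],(400,400),interpolation=cv2.INTER_CUBIC)
cv2.imwrite('pics/c5.png',np.hstack([b,a]))
print(ctrl.get_obs()['ee_pos'])
```

```text
top file [([0.612, -0.217, 0.004], 0.79)]
top tray [([0.547, -0.195, -0.003], 0.73), ([0.769, 0.084, 0.0], 0.45)]
top jar1 [([0.648, -0.028, -0.002], 0.9), ([0.679, 0.272, 0.002], 0.83), ([0.682, 0.154, -0.0], 0.78), ([0.443, 0.001, -0.003], 0.63)]
top bottle1 [([0.506, -0.379, 0.0], 0.88), ([0.388, -0.321, 0.002], 0.83), ([0.441, 0.338, 0.006], 0.41)]
side file [([0.612, -0.217, 0.003], 0.74), ([0.523, 0.147, 0.011], 0.19)]
side tray [([0.545, -0.197, 0.0], 0.92)]
side jar1 [([0.679, 0.156, 0.002], 0.78), ([0.65, -0.029, -0.001], 0.76), ([0.682, 0.266, 0.002], 0.64), ([0.482, 0.241, 0.008], 0.63), ([0.445, 0.003, 0.002], 0.6)]
side bottle1 [([0.389, -0.321, 0.002], 0.72), ([0.505, -0.38, -0.003], 0.65)]
[ 0.40410328 -0.07073103  0.20931918]
```

View pics/c5.png

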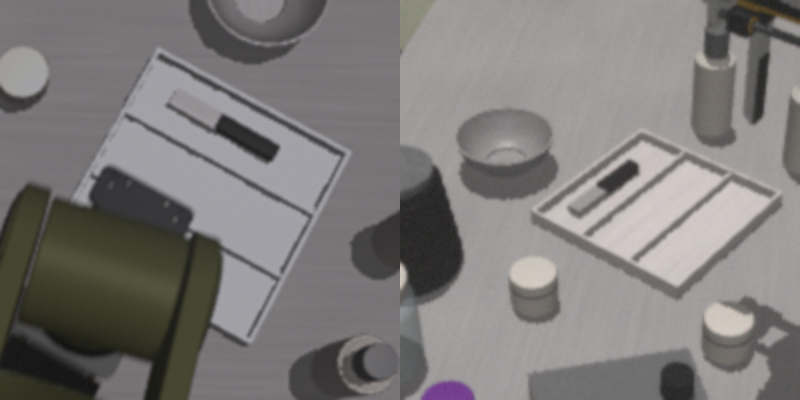

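The top crop shows the file flat in the far lane, at (225,125). Jars are next, starting with the near one.

Run:
```python
from h import *
plan(.445,.002,.10,TY+np.pi/2)
```

```text
turn wz -1.571; shift mm x -2.4 y 83.4 z 109.3; q6 after -1.08 at [ 0.4041 -0.0707  0.2093]
```

Request:
carry_out([
  [0.2, [0, 0, 0], [0, 0, -0.157]],
  [0.2, [0, 0, 0], [0, 0, -0.157]],
  [0.2, [0, 0, 0], [0, 0, -0.157]],
  [0.2, [0, 0, 0], [0, 0, -0.157]],
  [0.2, [0, 0, 0], [0, 0, -0.157]],
  [0.2, [0, 0, 0], [0, 0, -0.157]],
  [0.2, [0, 0, 0], [0, 0, -0.157]],
  [0.2, [0, 0, 0], [0, 0, -0.157]],
  [0.2, [0, 0, 0], [0, 0, -0.157]],
  [0.2, [0, 0, 0], [0, 0, -0.157]],
])

```text
time_s: 20.2
ee_pos: [0.4039, -0.0706, 0.2093]
eef_rot: [-3.141, -0.001, 2.663]
force: [0.2, -0.0, -0.2]
grip_width: 0.0753
grip_force: 0.0
```

Request:
carry_out([
  [0.2, [-1, 40, 0], [0, 0, 0]],
  [0.2, [-1, 43, 0], [0, 0, 0]],
  [0.2, [0, 0, 40], [0, 0, 0]],
  [0.2, [0, 0, 40], [0, 0, 0]],
  [0.2, [0, 0, 0], [0, 0, 0]],
  [0.2, [0, 0, 0], [0, 0, 0]],
])

```text
time_s: 20.95
ee_pos: [0.4449, 0.0019, 0.1308]
eef_rot: [3.141, 0.001, 2.658]
force: [-0.0, 0.5, 0.4]
grip_width: 0.0752
grip_force: 0.0
```

Run:
```python
from h import *
for cam in('top','side'): c=pic(cam,cam+'6'); find(['jar1'],cam,5)
plan(.445,.002,.013,TY+np.pi/2)
```

```text
top jar1 [([0.649, -0.029, -0.002], 0.85), ([0.683, 0.151, 0.001], 0.8), ([0.68, 0.269, 0.002], 0.7)]
side jar1 [([0.678, 0.158, 0.0], 0.83), ([0.684, 0.266, 0.003], 0.75), ([0.646, -0.027, 0.001], 0.74), ([0.445, 0.004, 0.001], 0.62), ([0.548, -0.194, -0.0], 0.42)]
turn wz -0.001; shift mm x -0.3 y 0.2 z 117.7; q6 after -1.08 at [0.4447 0.002  0.1307]
```

Request:
carry_out([
  [0.2, [0, 0, 35], [0, 0, 0]],
  [0.2, [0, 0, 35], [0, 0, 0]],
  [0.2, [0, 0, 30], [0, 0, 0]],
  [0.2, [0, 0, 17], [0, 0, 0]],
  [0.2, [0, 0, 0], [0, 0, 0]],
  [1, [0, 0, 0], [0, 0, 0]],
  [1, [0, 0, 0], [0, 0, 0]],
  [1, [0, 0, 0], [0, 0, 0]],
  [1, [0, 0, 0], [0, 0, 0]],
], squeeze=15)

```text
time_s: 22.28
ee_pos: [0.4445, 0.0021, 0.0131]
eef_rot: [3.141, 0.001, 2.658]
force: [-1.8, 0.0, 7.2]
grip_width: 0.0497
grip_force: 15.0
```

Request:
carry_out([
  [1, [0, 0, -15], [0, 0, 0]],
  [1, [0, 0, -35], [0, 0, 0]],
  [1, [0, 0, -35], [0, 0, 0]],
  [1, [0, 0, -35], [0, 0, 0]],
  [1, [0, 0, 0], [0, 0, 0]],
])

```text
time_s: 22.9
ee_pos: [0.4452, 0.002, 0.1354]
eef_rot: [3.14, 0.005, 2.658]
force: [-0.3, 0.0, -1.1]
grip_width: 0.0499
grip_force: 15.0
```

Run:
```python
from h import *
print(tray(-.0667,-.05)); plan(*tray(-.0667,-.05),.10,TY+np.pi/2); print(ctrl.get_obs()['grip_width'])
```

```text
[ 0.4627082  -0.20830226]
turn wz -0.001; shift mm x -113.2 y -178.1 z 35.4; q6 after -1.51 at [0.4452 0.002  0.1354]
0.049905665495464165
```

Request:
carry_out([
  [1, [-19, -30, 0], [0, 0, 0]],
  [1, [-19, -30, 0], [0, 0, 0]],
  [1, [-19, -30, 0], [0, 0, 0]],
  [1, [-19, -30, 0], [0, 0, 0]],
  [1, [-19, -29, 0], [0, 0, 0]],
  [1, [-18, -29, 0], [0, 0, 0]],
  [1, [0, 0, 35], [0, 0, 0]],
  [1, [0, 0, 35], [0, 0, 0]],
  [1, [0, 0, 0], [0, 0, 0]],
  [1, [0, 0, 0], [0, 0, 0]],
])

```text
time_s: 24.15
ee_pos: [0.4617, -0.2082, 0.0635]
eef_rot: [-3.142, 0.001, 2.658]
force: [0.8, -0.1, 0.0]
grip_width: 0.0498
grip_force: 15.0
```

Run:
```python
from h import *
for cam in('top','side'): c=pic(cam,cam+'7'); find(['jar1'],cam,5)
a=cv2.resize(cv2.imread('pics/side7.png')[120:320,220:420],(400,400)); b=cv2.resize(cv2.imread('pics/top7.png')[180:360,310:490],(400,400),interpolation=cv2.INTER_CUBIC)
cv2.imwrite('pics/c7.png',np.hstack([b,a]))
plan(*tray(-.0667,-.05),.018,TY+np.pi/2)
```

```text
top jar1 [([0.649, -0.03, -0.001], 0.95), ([0.68, 0.273, 0.002], 0.69), ([0.682, 0.154, 0.0], 0.66)]
side jar1 [([0.463, -0.207, 0.054], 0.93), ([0.648, -0.027, -0.002], 0.91), ([0.682, 0.265, 0.002], 0.91), ([0.676, 0.158, -0.004], 0.85)]
turn wz -0.001; shift mm x -0.8 y 0.3 z 45.6; q6 after -1.51 at [ 0.4618 -0.2082  0.0636]
```

View pics/c7.png

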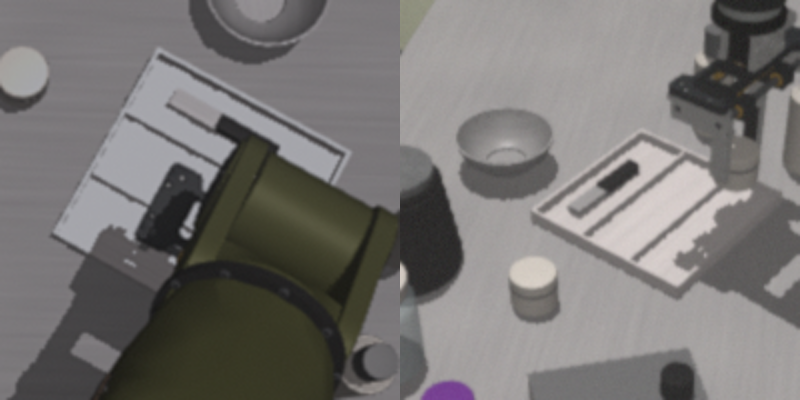

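The jar hangs over the near lane's right end, at (735,160) in the side crop, and the bottle beside it clears. I lower and release.

Request:
carry_out([
  [1, [0, 0, 20], [0, 0, 0]],
  [1, [0, 0, 15], [0, 0, 0]],
  [1, [0, 0, 8], [0, 0, 0]],
  [1, [0, 0, 3], [0, 0, 0]],
  [1, [0, 0, 0], [0, 0, 0]],
  [0.35, [0, 0, 0], [0, 0, 0]],
  [0.35, [0, 0, 0], [0, 0, 0]],
  [0.35, [0, 0, 0], [0, 0, 0]],
  [0.35, [0, 0, -30], [0, 0, 0]],
  [0.2, [0, 0, -40], [0, 0, 0]],
])

```text
time_s: 25.6
ee_pos: [0.4608, -0.2078, 0.0867]
eef_rot: [-3.142, -0.002, 2.658]
force: [1.1, 0.6, -0.4]
grip_width: 0.0679
grip_force: 0.0
```

Request:
carry_out([
  [0.2, [0, 0, -50], [0, 0, 0]],
  [0.2, [0, 0, -50], [0, 0, 0]],
  [0.2, [0, 0, 0], [0, 0, 0]],
])

```text
time_s: 25.98
ee_pos: [0.4626, -0.2087, 0.19]
eef_rot: [-3.141, 0.007, 2.658]
force: [-0.5, -0.2, -0.8]
grip_width: 0.0753
grip_force: 0.0
```

Run:
```python
from h import *
for cam in('top','side'): c=pic(cam,cam+'8'); find(['jar1','bottle1'],cam,5)
plan(.649,-.0285,.19,TY+np.pi/2)
```

```text
top jar1 [([0.68, 0.273, 0.002], 0.93), ([0.685, 0.157, 0.002], 0.69), ([0.649, -0.028, -0.002], 0.6)]
top bottle1 [([0.479, 0.13, 0.087], 0.61)]
side jar1 [([0.677, 0.158, -0.0], 0.98), ([0.464, -0.207, 0.008], 0.92), ([0.647, -0.026, -0.001], 0.88)]
side bottle1 [([0.39, -0.319, 0.0], 0.65)]
turn wz -0.001; shift mm x -83.3 y 246.2 z -4.8; q6 after -1.13 at [ 0.4609 -0.2078  0.1852]
```

Request:
carry_out([
  [0.2, [-14, 41, 0], [0, 0, 0]],
  [0.2, [-14, 41, 0], [0, 0, 0]],
  [0.2, [-14, 41, 0], [0, 0, 0]],
  [0.2, [-14, 41, 0], [0, 0, 0]],
  [0.2, [-14, 41, 0], [0, 0, 0]],
  [0.2, [-13, 41, 0], [0, 0, 0]],
  [0.2, [0, 0, 30], [0, 0, 0]],
  [0.2, [0, 0, 30], [0, 0, 0]],
  [0.2, [0, 0, 0], [0, 0, 0]],
  [0.2, [0, 0, 0], [0, 0, 0]],
])

```text
time_s: 27.52
ee_pos: [0.6496, -0.029, 0.1274]
eef_rot: [3.141, 0.001, 2.658]
force: [-0.7, 0.0, 0.6]
grip_width: 0.0752
grip_force: 0.0
```

Run:
```python
from h import *
for cam in('top','side'): c=pic(cam,cam+'9'); find(['jar1'],cam,5)
plan(.648,-.0275,.013,TY+np.pi/2)
```

```text
top jar1 [([0.681, 0.271, 0.002], 0.93), ([0.681, 0.151, 0.002], 0.75), ([0.458, -0.209, -0.0], 0.6)]
side jar1 [([0.683, 0.265, 0.001], 0.96), ([0.68, 0.158, -0.0], 0.92), ([0.461, -0.21, 0.004], 0.77)]
turn wz -0.001; shift mm x 2.1 y 0.6 z 114.6; q6 after -1.13 at [ 0.6496 -0.029   0.1276]
```

View pics/side9.png

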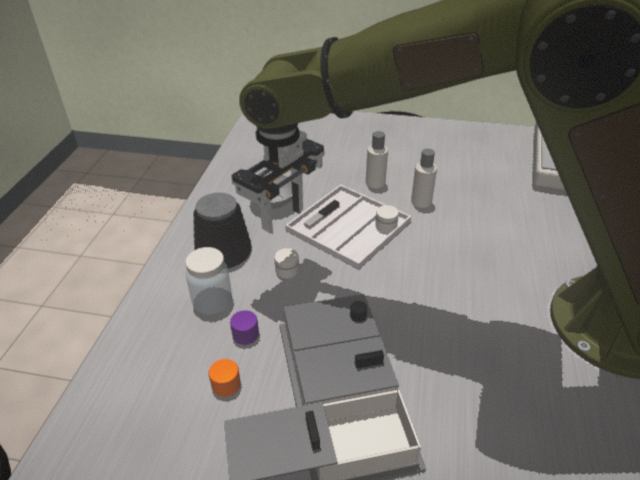

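The second jar is unmoved at (287,263) and the first stands in the near lane at (387,217). I go down on it.

Request:
carry_out([
  [0.2, [1, 0, 35], [0, 0, 0]],
  [0.2, [1, 0, 35], [0, 0, 0]],
  [0.2, [0, 0, 28], [0, 0, 0]],
  [0.2, [0, 0, 16], [0, 0, 0]],
  [0.2, [0, 0, 0], [0, 0, 0]],
  [1, [0, 0, 0], [0, 0, 0]],
  [1, [0, 0, 0], [0, 0, 0]],
  [1, [0, 0, 0], [0, 0, 0]],
  [1, [0, 0, 0], [0, 0, 0]],
], squeeze=15)

```text
time_s: 28.85
ee_pos: [0.6478, -0.0279, 0.0133]
eef_rot: [3.141, 0.001, 2.658]
force: [-0.7, 0.5, 6.0]
grip_width: 0.0494
grip_force: 15.0
```

Request:
carry_out([
  [1, [0, 0, -15], [0, 0, 0]],
  [1, [0, 0, -35], [0, 0, 0]],
  [1, [0, 0, -35], [0, 0, 0]],
  [1, [0, 0, -35], [0, 0, 0]],
  [1, [0, 0, 0], [0, 0, 0]],
])

```text
time_s: 29.48
ee_pos: [0.6486, -0.0281, 0.1363]
eef_rot: [3.14, 0.005, 2.658]
force: [-1.5, -0.1, -0.9]
grip_width: 0.0496
grip_force: 15.0
```

Run:
```python
from h import *
print(tray(-.0667,.045)); plan(*tray(-.0667,.045),.018,TY+np.pi/2); print(ctrl.get_obs()['grip_width'])
find(['jar1'],'side',5)
```

```text
[ 0.50682982 -0.12416973]
turn wz -0.001; shift mm x 80.9 y -151.0 z 118.3; q6 after -1.33 at [ 0.6486 -0.0281  0.1363]
0.04960579098027898
side jar1 [([0.683, 0.265, 0.001], 0.96), ([0.68, 0.158, -0.0], 0.92), ([0.461, -0.21, 0.004], 0.77)]
```

Request:
carry_out([
  [1, [20, -38, 0], [0, 0, 0]],
  [1, [20, -38, 0], [0, 0, 0]],
  [1, [20, -38, 0], [0, 0, 0]],
  [1, [21, -37, 0], [0, 0, 0]],
  [1, [0, 0, 0], [0, 0, 0]],
  [1, [0, 0, 35], [0, 0, 0]],
  [1, [0, 0, 35], [0, 0, 0]],
  [1, [0, 0, 30], [0, 0, 0]],
  [1, [0, 0, 15], [0, 0, 0]],
  [1, [0, 0, 3], [0, 0, 0]],
])

```text
time_s: 30.78
ee_pos: [0.5055, -0.1236, 0.0145]
eef_rot: [-3.141, -0.002, 2.658]
force: [-10.3, 2.6, 23.0]
grip_width: 0.0498
grip_force: 15.0
```

Request:
carry_out([
  [1, [0, 0, 0], [0, 0, 0]],
  [1, [0, 0, 0], [0, 0, 0]],
  [0.35, [0, 0, 0], [0, 0, 0]],
  [0.35, [0, 0, 0], [0, 0, 0]],
  [0.35, [0, 0, 0], [0, 0, 0]],
  [0.35, [0, 0, -30], [0, 0, 0]],
  [0.2, [0, 0, -50], [0, 0, 0]],
  [0.2, [0, 0, -55], [0, 0, 0]],
  [0.2, [0, 0, -50], [0, 0, 0]],
  [0.2, [0, 0, 0], [0, 0, 0]],
])

```text
time_s: 32.02
ee_pos: [0.5068, -0.1243, 0.2032]
eef_rot: [3.14, 0.007, 2.658]
force: [0.3, -0.2, -0.0]
grip_width: 0.0753
grip_force: 0.0
```

Run:
```python
from h import *
for cam in('top','side'): c=pic(cam,cam+'10'); find(['jar1','bottle1','file'],cam,5)
plan(.5055,-.3785,.23,TY+np.pi/2)
```

```text
top jar1 [([0.681, 0.272, 0.002], 0.93), ([0.683, 0.153, 0.003], 0.89), ([0.52, 0.152, 0.01], 0.39)]
top bottle1 [([0.509, -0.376, 0.002], 0.96), ([0.385, -0.321, 0.001], 0.88), ([0.514, 0.371, 0.09], 0.19)]
top file []
side jar1 [([0.504, -0.124, 0.006], 0.84), ([0.461, -0.207, 0.008], 0.74), ([0.682, 0.264, 0.002], 0.65), ([0.679, 0.158, -0.004], 0.61)]
side bottle1 [([0.504, -0.379, -0.003], 0.8), ([0.511, 0.365, 0.087], 0.35)]
side file [([0.612, -0.217, 0.005], 0.53)]
turn wz -0.001; shift mm x -118.4 y -225.4 z -31.4; q6 after -1.73 at [ 0.5053 -0.1239  0.1986]
```

View pics/side10.png

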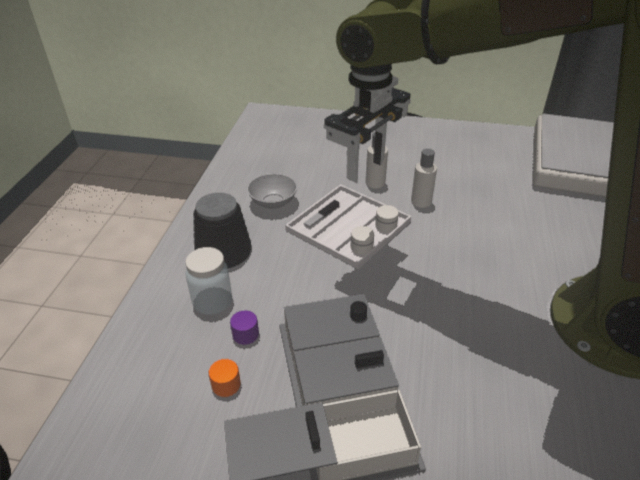

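Both jars stand in the near lane, at (362,238) and (387,217), and the file is in the far lane. Now the bottles.

Request:
carry_out([
  [0.1, [-20, -38, 0], [0, 0, 0]],
  [0.1, [-20, -38, 0], [0, 0, 0]],
  [0.1, [-20, -38, 0], [0, 0, 0]],
  [0.1, [-20, -38, 0], [0, 0, 0]],
  [0.1, [-20, -37, 0], [0, 0, 0]],
  [0.1, [-18, -36, 0], [0, 0, 0]],
  [0.1, [0, 0, 0], [0, 0, 0]],
  [0.1, [0, 0, 0], [0, 0, 0]],
])

```text
time_s: 33.42
ee_pos: [0.5053, -0.3774, 0.199]
eef_rot: [3.141, -0.001, 2.658]
force: [0.3, 0.8, -0.1]
grip_width: 0.0846
grip_force: 0.0
```

Run:
```python
from h import *
for cam in('top','side'): c=pic(cam,cam+'11'); find(['bottle1'],cam,5)
plan(.506,-.378,.063,TY+np.pi/2)
```

```text
top bottle1 [([0.506, -0.38, -0.001], 0.76)]
side bottle1 [([0.504, -0.378, -0.004], 0.97), ([0.39, -0.317, -0.004], 0.97), ([0.505, -0.125, 0.001], 0.56), ([0.448, 0.228, 0.083], 0.36)]
turn wz 0.000; shift mm x -0.7 y -0.6 z 136.8; q6 after -1.73 at [ 0.5056 -0.3772  0.1998]
```

Request:
carry_out([
  [0.1, [0, -1, 40], [0, 0, 0]],
  [0.1, [0, 0, 40], [0, 0, 0]],
  [0.1, [0, 0, 35], [0, 0, 0]],
  [0.1, [0, 0, 20], [0, 0, 0]],
  [0.1, [0, 0, 0], [0, 0, 0]],
  [1, [0, 0, 0], [0, 0, 0]],
  [1, [0, 0, 0], [0, 0, 0]],
  [1, [0, 0, 0], [0, 0, 0]],
  [1, [0, 0, 0], [0, 0, 0]],
  [1, [0, 0, 0], [0, 0, 0]],
], squeeze=20)

```text
time_s: 34.88
ee_pos: [0.505, -0.379, 0.0649]
eef_rot: [-3.141, 0.001, 2.658]
force: [-0.6, 0.8, 2.8]
grip_width: 0.0496
grip_force: 20.0
```

Request:
carry_out([
  [1, [0, 0, -15], [0, 0, 0]],
  [1, [0, 0, -35], [0, 0, 0]],
  [1, [0, 0, -35], [0, 0, 0]],
  [1, [0, 0, -35], [0, 0, 0]],
  [1, [0, 0, 0], [0, 0, 0]],
])

```text
time_s: 35.5
ee_pos: [0.5056, -0.3795, 0.188]
eef_rot: [-3.14, 0.005, 2.658]
force: [-0.4, 0.7, -2.0]
grip_width: 0.05
grip_force: 19.9
```

Run:
```python
from h import *
print(tray(0,.055)); plan(*tray(0,.055),.07,TY+np.pi/2); print(ctrl.get_obs()['grip_width'])
```

```text
[ 0.57054409 -0.14629169]
turn wz -0.001; shift mm x 50.8 y 236.7 z 118.0; q6 after -1.34 at [ 0.5056 -0.3795  0.188 ]
0.04996498103763918
```

Request:
carry_out([
  [1, [7, 34, 0], [0, 0, 0]],
  [1, [7, 34, 0], [0, 0, 0]],
  [1, [7, 34, 0], [0, 0, 0]],
  [1, [7, 34, 0], [0, 0, 0]],
  [1, [7, 34, 0], [0, 0, 0]],
  [1, [8, 34, 0], [0, 0, 0]],
  [1, [8, 33, 0], [0, 0, 0]],
  [1, [0, 0, 30], [0, 0, 0]],
  [1, [0, 0, 30], [0, 0, 0]],
  [1, [0, 0, 0], [0, 0, 0]],
])

```text
time_s: 36.75
ee_pos: [0.5685, -0.1449, 0.1218]
eef_rot: [-3.141, -0.005, 2.658]
force: [-0.8, -0.6, -0.6]
grip_width: 0.0498
grip_force: 19.9
```

Run:
```python
from h import *
for cam in('top','side'): c=pic(cam,cam+'12'); find(['bottle1','jar1'],cam,5)
plan(*tray(0,.055),.07,TY+np.pi/2)
```

```text
top bottle1 [([0.388, -0.323, 0.003], 0.92)]
top jar1 [([0.682, 0.154, 0.002], 0.98), ([0.681, 0.273, 0.0], 0.84)]
side bottle1 [([0.388, -0.319, -0.002], 0.9), ([0.572, -0.147, 0.058], 0.71), ([0.522, 0.147, 0.009], 0.38)]
side jar1 [([0.681, 0.157, 0.001], 0.88), ([0.683, 0.263, -0.0], 0.69), ([0.459, -0.208, 0.006], 0.67), ([0.503, -0.124, 0.004], 0.65)]
turn wz -0.001; shift mm x -0.5 y -0.5 z 55.6; q6 after -1.34 at [ 0.5703 -0.1456  0.1256]
```

Request:
carry_out([
  [1, [0, 0, 25], [0, 0, 0]],
  [1, [0, 0, 18], [0, 0, 0]],
  [1, [0, 0, 9], [0, 0, 0]],
  [1, [0, 0, 3], [0, 0, 0]],
  [1, [0, 0, 0], [0, 0, 0]],
  [1, [0, 0, 0], [0, 0, 0]],
  [0.3, [0, 0, 0], [0, 0, 0]],
  [0.3, [0, 0, 0], [0, 0, 0]],
  [0.3, [0, 0, 0], [0, 0, 0]],
  [0.3, [0, 0, 0], [0, 0, 0]],
])

```text
time_s: 38.3
ee_pos: [0.57, -0.1454, 0.0696]
eef_rot: [3.142, 0.0, 2.658]
force: [-0.1, -0.3, 0.4]
grip_width: 0.0658
grip_force: 0.0
```

Request:
carry_out([
  [0.3, [0, 0, -20], [0, 0, 0]],
  [0.3, [0, 0, -40], [0, 0, 0]],
  [0.3, [0, 0, -40], [0, 0, 0]],
  [0.3, [0, 0, -30], [0, 0, 0]],
  [0.1, [0, 0, 0], [0, 0, 0]],
  [0.1, [0, 0, 0], [0, 0, 0]],
])

```text
time_s: 39.05
ee_pos: [0.5696, -0.1452, 0.1982]
eef_rot: [-3.141, -0.002, 2.658]
force: [-0.1, 0.1, 0.2]
grip_width: 0.0823
grip_force: 0.0
```

Run:
```python
from h import *
for cam in('top','side'): c=pic(cam,cam+'13'); find(['bottle1','jar1'],cam,5)
plan(.389,-.3205,.20,TY+np.pi/2)
```

```text
top bottle1 [([0.386, -0.322, -0.0], 0.81)]
top jar1 [([0.682, 0.153, 0.001], 0.88), ([0.679, 0.271, -0.001], 0.86)]
side bottle1 [([0.389, -0.319, -0.001], 0.76), ([0.57, -0.147, 0.001], 0.65)]
side jar1 [([0.685, 0.264, 0.003], 0.91), ([0.504, -0.124, 0.004], 0.72), ([0.678, 0.158, 0.001], 0.67), ([0.46, -0.209, 0.009], 0.57)]
turn wz -0.001; shift mm x 78.8 y -239.1 z -1.1; q6 after -1.78 at [ 0.5698 -0.1453  0.1989]
```

Request:
carry_out([
  [0.1, [13, -40, 0], [0, 0, 0]],
  [0.1, [13, -40, 0], [0, 0, 0]],
  [0.1, [13, -40, 0], [0, 0, 0]],
  [0.1, [13, -40, 0], [0, 0, 0]],
  [0.1, [13, -40, 0], [0, 0, 0]],
  [0.1, [14, -39, 0], [0, 0, 0]],
  [0.1, [0, 0, 0], [0, 0, 0]],
  [0.1, [0, 0, 0], [0, 0, 0]],
])

```text
time_s: 40.35
ee_pos: [0.3892, -0.3199, 0.1994]
eef_rot: [3.141, -0.0, 2.658]
force: [-0.1, 0.2, -0.1]
grip_width: 0.0841
grip_force: 0.0
```

Run:
```python
from h import *
for cam in('top','side'): c=pic(cam,cam+'14'); find(['bottle1'],cam,5)
plan(.388,-.3205,.065,TY+np.pi/2)
```

```text
top bottle1 [([0.387, -0.32, 0.0], 0.7), ([0.572, -0.144, 0.004], 0.63), ([0.61, -0.22, 0.004], 0.27)]
side bottle1 [([0.573, -0.145, 0.001], 0.84), ([0.386, -0.32, -0.003], 0.84)]
turn wz 0.000; shift mm x 0.9 y -1.5 z 134.4; q6 after -1.78 at [ 0.3894 -0.3196  0.1994]
```

Request:
carry_out([
  [0.1, [1.5, -1.5, 40], [0, 0, 0]],
  [0.1, [0, 0, 40], [0, 0, 0]],
  [0.1, [0, 0, 35], [0, 0, 0]],
  [0.1, [0, 0, 19], [0, 0, 0]],
  [0.1, [0, 0, 0], [0, 0, 0]],
  [1, [0, 0, 0], [0, 0, 0]],
  [1, [0, 0, 0], [0, 0, 0]],
  [1, [0, 0, 0], [0, 0, 0]],
  [1, [0, 0, 0], [0, 0, 0]],
  [1, [0, 0, 0], [0, 0, 0]],
], squeeze=20)

```text
time_s: 41.8
ee_pos: [0.387, -0.3209, 0.0658]
eef_rot: [-3.141, 0.001, 2.658]
force: [0.3, 0.3, 2.3]
grip_width: 0.0499
grip_force: 20.0
```

Request:
carry_out([
  [1, [0, 0, -15], [0, 0, 0]],
  [1, [0, 0, -35], [0, 0, 0]],
  [1, [0, 0, -35], [0, 0, 0]],
  [1, [0, 0, -35], [0, 0, 0]],
  [1, [0, 0, 0], [0, 0, 0]],
])

```text
time_s: 42.42
ee_pos: [0.3875, -0.3215, 0.1886]
eef_rot: [-3.14, 0.005, 2.658]
force: [0.6, 1.3, -1.0]
grip_width: 0.0499
grip_force: 19.9
```

Run:
```python
from h import *
print(tray(0,-.055)); plan(*tray(0,-.055),.07,TY+np.pi/2); print(ctrl.get_obs()['grip_width'])
```

```text
[ 0.51945591 -0.24370831]
turn wz -0.001; shift mm x -80.7 y 130.2 z 118.6; q6 after -1.53 at [ 0.3875 -0.3215  0.1886]
0.0498601422346139
```

Request:
carry_out([
  [1, [-20, 33, 0], [0, 0, 0]],
  [1, [-20, 33, 0], [0, 0, 0]],
  [1, [-20, 32, 0], [0, 0, 0]],
  [1, [-21, 32, 0], [0, 0, 0]],
  [1, [0, 0, 0], [0, 0, 0]],
  [1, [0, 0, 30], [0, 0, 0]],
  [1, [0, 0, 30], [0, 0, 0]],
  [1, [0, 0, 0], [0, 0, 0]],
])

```text
time_s: 43.42
ee_pos: [0.5173, -0.2433, 0.1235]
eef_rot: [-3.142, -0.005, 2.657]
force: [1.0, 0.5, -0.2]
grip_width: 0.0497
grip_force: 19.9
```

Run:
```python
from h import *
for cam in('top','side'): c=pic(cam,cam+'15'); find(['bottle1','jar1'],cam,5)
plan(*tray(0,-.055),.071,TY+np.pi/2)
```

```text
top bottle1 [([0.573, -0.142, 0.001], 0.81)]
top jar1 [([0.683, 0.155, 0.001], 0.73), ([0.61, -0.219, 0.006], 0.73), ([0.681, 0.269, 0.002], 0.6), ([0.497, -0.139, 0.006], 0.59)]
side bottle1 [([0.52, -0.243, 0.061], 0.72)]
side jar1 [([0.493, -0.14, 0.003], 0.9), ([0.462, -0.206, 0.006], 0.86), ([0.678, 0.157, -0.0], 0.85), ([0.683, 0.264, 0.002], 0.7)]
turn wz -0.001; shift mm x -0.2 y 0.1 z 55.6; q6 after -1.53 at [ 0.5193 -0.2437  0.1266]
```

Request:
carry_out([
  [1, [0, 0, 25], [0, 0, 0]],
  [1, [0, 0, 18], [0, 0, 0]],
  [1, [0, 0, 9], [0, 0, 0]],
  [1, [0, 0, 3], [0, 0, 0]],
  [1, [0, 0, 0], [0, 0, 0]],
  [1, [0, 0, 0], [0, 0, 0]],
  [0.3, [0, 0, 0], [0, 0, 0]],
  [0.3, [0, 0, 0], [0, 0, 0]],
  [0.3, [0, 0, 0], [0, 0, 0]],
  [0.3, [0, 0, 0], [0, 0, 0]],
])

```text
time_s: 44.98
ee_pos: [0.519, -0.2434, 0.0705]
eef_rot: [-3.142, 0.0, 2.658]
force: [-0.1, 0.4, 0.0]
grip_width: 0.0656
grip_force: 0.0
```

Request:
carry_out([
  [0.3, [0, 0, -20], [0, 0, 0]],
  [0.3, [0, 0, -40], [0, 0, 0]],
  [0.3, [0, 0, -40], [0, 0, 0]],
  [0.3, [0, 0, -40], [0, 0, 0]],
  [0.3, [0, 0, -20], [0, 0, 0]],
  [0.5, [0, 0, 0], [0, 0, 0]],
])

```text
time_s: 45.72
ee_pos: [0.5194, -0.2436, 0.2317]
eef_rot: [-3.142, 0.003, 2.658]
force: [-0.1, -0.4, -0.1]
grip_width: 0.0591
grip_force: 0.0
```

Run:
```python
from h import *
find(['lid_bar_grip'],'top'); plan(.510,.3655,.22,.397)
```

```text
top lid_bar_grip [([0.512, 0.37, 0.092], 0.75), ([0.768, 0.084, 0.0], 0.73)]
turn wz 0.690; shift mm x 565.0 y 227.1 z 10.2; q6 after 0.22 at [ 0.519  -0.2434  0.2302]
```

Request:
carry_out([
  [0.5, [0, 0, 0], [0, 0, 0.138]],
  [0.5, [0, 0, 0], [0, 0, 0.138]],
  [0.5, [0, 0, 0], [0, 0, 0.138]],
  [0.5, [0, 0, 0], [0, 0, 0.138]],
  [0.5, [0, 0, 0], [0, 0, 0.138]],
  [0.5, [38, 15, 0], [0, 0, 0]],
  [0.5, [38, 15, 0], [0, 0, 0]],
  [0.5, [38, 15, 0], [0, 0, 0]],
  [0.5, [38, 15, 0], [0, 0, 0]],
  [0.5, [38, 15, 0], [0, 0, 0]],
])

```text
time_s: 47.02
ee_pos: [0.5141, -0.0378, 0.2289]
eef_rot: [-3.14, -0.001, 1.968]
force: [0.3, -0.6, 0.3]
grip_width: 0.0467
grip_force: 0.0
```

Request:
carry_out([
  [0.5, [38, 15, 0], [0, 0, 0]],
  [0.5, [38, 15, 0], [0, 0, 0]],
  [0.5, [38, 15, 0], [0, 0, 0]],
  [0.5, [38, 15, 0], [0, 0, 0]],
  [0.5, [38, 15, 0], [0, 0, 0]],
  [0.5, [37, 15, 0], [0, 0, 0]],
  [0.5, [37, 15, 0], [0, 0, 0]],
  [0.5, [37, 15, 0], [0, 0, 0]],
  [0.5, [37, 16, 0], [0, 0, 0]],
  [0.5, [37, 16, 0], [0, 0, 0]],
])

```text
time_s: 48.28
ee_pos: [0.5094, 0.3665, 0.2286]
eef_rot: [-3.139, 0.0, 1.968]
force: [0.5, -0.5, -0.7]
grip_width: 0.0469
grip_force: 0.0
```

Run:
```python
from h import *
for cam in('top','side'): c=pic(cam,cam+'16'); find(['bottle1','jar1','file','lid_bar_grip'],cam,5)
plan(.510,.3655,.07,.397)
```

```text
top bottle1 [([0.518, -0.243, 0.007], 0.89), ([0.571, -0.146, 0.006], 0.69)]
top jar1 [([0.495, -0.137, 0.004], 0.66), ([0.461, -0.211, 0.002], 0.59), ([0.683, 0.152, 0.003], 0.56)]
top file [([0.482, 0.127, 0.087], 0.7), ([0.608, -0.219, 0.002], 0.62)]
top lid_bar_grip [([0.512, 0.368, 0.09], 0.74)]
side bottle1 [([0.508, 0.368, 0.087], 0.66)]
side jar1 [([0.496, -0.137, 0.004], 0.86), ([0.679, 0.157, 0.001], 0.8), ([0.681, 0.264, 0.002], 0.76), ([0.462, -0.21, 0.008], 0.6)]
side file []
side lid_bar_grip [([0.51, 0.364, 0.088], 0.79), ([0.795, -0.063, -0.002], 0.22)]
turn wz -0.001; shift mm x 0.8 y 0.2 z 160.7; q6 after 0.22 at [0.5101 0.3647 0.2307]
```

View pics/side16.png

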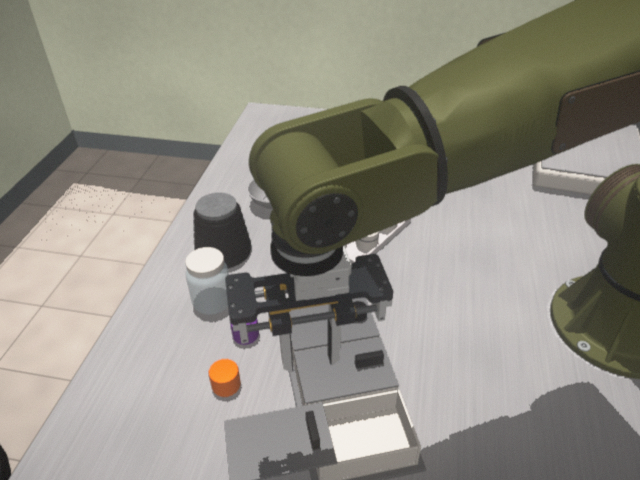

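View pics/top16.png

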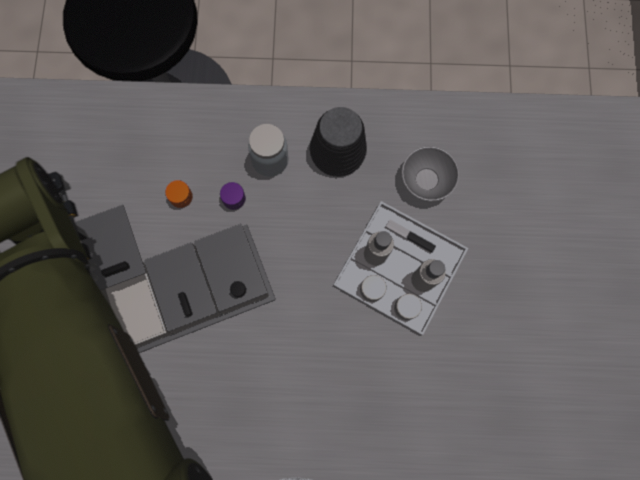

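The top view shows the tray loaded: file at (410,235), bottles at (381,246) and (432,271), jars at (373,287) and (408,306), bystanders unmoved. What remains is shutting the bar lid.

Request:
carry_out([
  [0.5, [0, 0, 40], [0, 0, 0]],
  [0.5, [0, 0, 40], [0, 0, 0]],
  [0.5, [0, 0, 40], [0, 0, 0]],
  [0.5, [0, 0, 30], [0, 0, 0]],
  [0.5, [0, 0, 10], [0, 0, 0]],
  [0.5, [0, 0, 0], [0, 0, 0]],
  [1, [0, 0, 0], [0, 0, 0]],
  [1, [0, 0, 0], [0, 0, 0]],
  [1, [0, 0, 0], [0, 0, 0]],
  [1, [0, 0, 0], [0, 0, 0]],
], squeeze=20)

```text
time_s: 50.02
ee_pos: [0.51, 0.3655, 0.0707]
eef_rot: [3.141, -0.0, 1.968]
force: [-0.7, -0.5, 2.8]
grip_width: 0.0114
grip_force: 20.0
```

Request:
carry_out([
  [1, [0, -15, 0], [0, 0, 0]],
  [1, [0, -15, 0], [0, 0, 0]],
  [1, [0, -15, 0], [0, 0, 0]],
  [1, [0, -15, 0], [0, 0, 0]],
  [1, [0, -15, 0], [0, 0, 0]],
  [1, [0, -15, 0], [0, 0, 0]],
  [1, [0, -15, 0], [0, 0, 0]],
  [1, [0, -15, 0], [0, 0, 0]],
  [1, [0, -3, 0], [0, 0, 0]],
  [1, [0, 0, 0], [0, 0, 0]],
])

```text
time_s: 51.28
ee_pos: [0.3966, 0.3168, 0.0707]
eef_rot: [-3.141, 0.002, 1.968]
force: [2.6, -8.7, 3.5]
grip_width: 0.0118
grip_force: 20.0
```

Request:
carry_out([
  [1, [0, -1, 0], [0, 0, 0]],
  [1, [0, 0, 0], [0, 0, 0]],
])

```text
time_s: 51.52
ee_pos: [0.3961, 0.3166, 0.0707]
eef_rot: [3.141, 0.002, 1.968]
force: [4.4, -8.8, 1.8]
grip_width: 0.0118
grip_force: 20.0
```

Request:
carry_out([
  [1, [0, -1, 0], [0, 0, 0]],
  [1, [0, 0, 0], [0, 0, 0]],
])

```text
time_s: 51.78
ee_pos: [0.3959, 0.3165, 0.0708]
eef_rot: [3.139, 0.002, 1.968]
force: [9.3, -4.5, -4.0]
grip_width: 0.0117
grip_force: 20.0
```

The force along the slide rises, so the lid is at its stop. Release and retreat.

Request:
carry_out([
  [0.6, [0, 0, 0], [0, 0, 0]],
  [0.6, [0, 0, 0], [0, 0, 0]],
  [0.6, [0, 0, 0], [0, 0, 0]],
  [0.6, [0, 0, -30], [0, 0, 0]],
  [0.6, [0, 0, -50], [0, 0, 0]],
  [0.6, [0, 0, -50], [0, 0, 0]],
  [0.6, [40, -30, 0], [0, 0, 0]],
  [0.6, [0, -30, 0], [0, 0, 0]],
  [0.6, [0, 0, 0], [0, 0, 0]],
  [0.6, [0, 0, 0], [0, 0, 0]],
])

```text
time_s: 53.02
ee_pos: [0.3243, 0.3309, 0.2007]
eef_rot: [3.141, -0.0, 1.968]
force: [0.8, 0.5, -0.2]
grip_width: 0.0374
grip_force: 0.0
```

Run:
```python
from h import *
for cam in('top','side'): c=pic(cam,cam+'17'); find(['lid_bar_grip','bottle1','jar1','file'],cam,4)
```

```text
top lid_bar_grip [([0.398, 0.32, 0.091], 0.77), ([0.458, -0.207, 0.002], 0.73), ([0.735, -0.25, 0.002], 0.66)]
top bottle1 [([0.57, -0.147, 0.007], 0.95), ([0.521, -0.245, 0.005], 0.6)]
top jar1 [([0.46, -0.207, 0.002], 0.78), ([0.684, 0.269, -0.0], 0.69), ([0.682, 0.152, 0.002], 0.68), ([0.496, -0.138, 0.004], 0.59)]
top file [([0.611, -0.216, 0.003], 0.95)]
side lid_bar_grip [([0.392, 0.315, 0.087], 0.97)]
side bottle1 [([0.521, -0.241, 0.002], 0.83), ([0.571, -0.148, -0.001], 0.56), ([0.48, 0.127, 0.09], 0.55)]
side jar1 [([0.679, 0.155, -0.002], 0.81), ([0.495, -0.141, 0.005], 0.76), ([0.682, 0.264, -0.002], 0.59), ([0.396, 0.316, 0.085], 0.38)]
side file [([0.611, -0.217, 0.006], 0.65)]
```

View pics/side17.png

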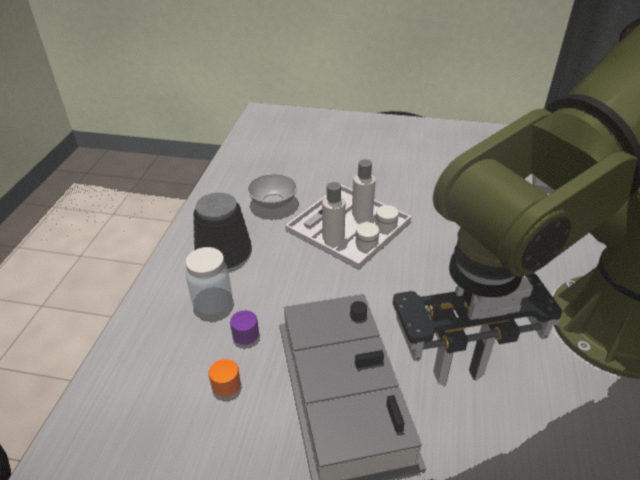

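The side view shows all three boxes shut in line (bar lid at (360,432)). The bottles stand upright at (334,215) and (364,192), the jars at (367,236) and (387,217), and nothing else has moved. I hand in.

```bash
python3 -c "
from station import ctrl; print(ctrl.hand_in())"
```

```text
the job is handed in; nothing more can be done
None
```

The job is done and handed in: the file is in the far lane, both jars are in the near lane, both bottles are upright in the middle lane, and the bar box is shut again with no other box opened.

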